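# Slide a fossil mount board home and turn its keeper

### The arm

A 6-joint arm with a two-finger parallel gripper is mounted at the origin on the work surface. World frame = base frame: x ahead of the robot, y to its left, z up, the work surface at z = 0. Lengths are in m, angles in rad, forces in N, time in s.
With the tool pointing down it reaches from about 0.25 to 0.8 m from the base axis. Payload 8.5 kg.
Tool frame: the origin (TCP) lies midway between the tips of the shut fingers; the grasp point (between the pads) lies 19 mm behind it (robot.grip_point_offset is the distance from the TCP to the grasp point, in m); z points along the fingers, y is the line along which they close (so a half turn about z gives the same grasp; the last joint's range is limited). The gripper opens to 85 mm and grips with 20 to 120 N. Pads are 22 mm wide; open, the fingers measure 114 mm over their backs; the gripper's body (76 mm by 85 mm) begins 54 mm behind the grasp point. The pads swing forward as they close: fully open they stand 13 mm farther back than shut.
Start: joints at [-1.23, 0.238, -0.013, 1.319, 0, 1.571], TCP at [0.175, -0.495, 0.231] pointing down, gripper open.
Joint ranges: [-2.66, 2.66], [-1.03, 1.9], [-1.14, 1.46], [-1.82, 2.27], [-1.45, 1.34], [-3.14, 3.14]. Speed limits (rad/s): [2.22, 2.22, 2.79, 3.14, 3.14, 3.14].

### API

Orientations are given as a rotation vector (axis times angle).
In Python, from rig import robot gives the robot as it stands.
- The arm moves only by the tool step_arm, never from a script. Its argument "motion" is a list of rows, each an object of numbers: "x", "y", "z": the shift along the tool's x, y, z in cm; "ax", "ay", "az": the turn, a rotation vector about the tool's x, y, z in degrees; "grip": the finger opening in cm, from 0 to 8.54. A call has 1 to 10 rows; each row is the pose to reach, as a shift and turn from the pose commanded when the call began, along the tool's axes at that moment; what a row does not reach only later rows make up. A row lasts 1/10 s, in which the tool goes at most 50 mm and 8.59 degrees, less where a joint would pass 70% of its speed; a pose out of reach is approached as far as the arm can. A call with a gripper value outside its range is refused whole. The fingers move at their own pace and stop on an object; "squeeze" is the grip in N (left out, the last holds). Time passes only in rows, so rows that repeat a pose let the fingers close. It gives the time, the measured TCP pose, the force, the opening and the grip force at its end, in the units of the state.
- robot.read_state(): the state, without advancing time (a new reading comes with each control period).
- robot.camera(name): name is "scene" or "top"; returns a dict with "pixels" (420x560x3 uint8, red, green, blue), "range_z" (420x560 float32, m along the optical axis (not along the pixel's ray), 0 where there is no reading), "camera_matrix" (3x3 intrinsics, pixels), "position" and "rotation" of the camera in the world. Camera axes: x right, y up, looking along -z (the intrinsics and any distortion apply to the point x, -y, -z); pixel columns grow to the right and rows downward; lengths in m; the calibration is good to about 2 mm. A picture is of the moment at which its call begins.
- robot.finish_job(): hands the job in; it is judged then, once.
Trained networks look in the newest picture that a camera, given by its name, has taken for a name from the list of things; names that differ only in an ending like _2 or _b are one class to them, and where a whole thing is asked for, a point or a joint stands for the part that bears it (a point fixed in the world has none). Each returns a list of dicts, best first, with "confidence" (0 to 1); they miss things now and then, are a little off and sometimes report something else, mostly with a low value. They report only what shows in the picture. A call takes as long as a camera call. They do not tell look-alikes from the thing itself.
- robot.look_for(query, camera): "bbox" ([left, top, right, bottom] in pixels, round what is visible of it).
- robot.cut_out(query, camera): "mask" (420x560 bool, what is visible of it) and "bbox" ([left, top, right, bottom] in pixels, round what is visible of it).
- robot.landmark_of(query, camera): "pixel" ([column, row] in pixels: a listed point, or the origin of a listed thing).
The state is a dict: "clock": time; "joint_positions": joint angles; "joint_velocities": joint speeds; "effort": joint torques, N m; "position": TCP position; "orientation": TCP orientation; "ft_force": force on the tool from outside, world axes, zero at the start; "ft_torque": the same for the moment, N m; "width": opening from 0.0 (shut) to 1.0 (fully open); "gripper_force": force on a finger pad.
Only numpy, scipy, OpenCV 4.12 (cv2) and the standard library are available. Lean on these libraries where they do the work, as an engineer would, in place of code of your own. Each camera call takes 0.05 s, during which the arm holds its last target. There are 200 camera calls.

### The job

With a fingertip, push the plywood board that carries the fossil cast along the wooden rails of its base until it drops into the locating notches and sits flat, flush with the side fences; then push the wooden keeper round on its pivot until it lies straight across the board. Do not lift anything or touch the cast, leave the tools, jar and bin where they are, and finish clear of everything.

Things in the scene. Friction and masses are not known exactly. Their poses are not given: they have to be found in the camera images.
- base: Fixed wooden base, 360 (x, -200 to +160) x 210 x 20 mm; origin on the table under the rails' centre line, x = direction to push the board, z up. Two rails 30 mm wide at y = +-50, tops at z = 35; between them a gap 70 mm wide, down to z = 20. Fences at y = +-67 to +-79, top z = 47. No end stop. Notches 15 mm deep in both rails: rear 20 long at x = 20, front 40 long at x = 118.
- home (a point): Where the board's origin lies when it is home in the notches (play +-2 mm along the rails): 70 mm along the base's x, 27 mm above the table. The board's top (47 mm above the table) is then flush with the fences; before, on the rails, it stands 8 mm proud. The notch walls stop the board there.
- board: Loose plywood board 140 (x) x 130 x 12 mm, 0.4 to 0.75 kg with its cast, between the fences (2 mm play a side), x as the base's x. Two cleats 8 mm high below: front 36 mm long at x = 48, rear 16 mm long at x = -50; the front one cannot fall into the rear notch. Origin: board's middle, at the cleats' undersides (board z = 8 to 20), 35 mm above the table on the rails. Starts 95 to 155 mm short of home.
- board_rear (a point): Middle of the board's rear edge face, 12 mm high, where to push (towards the base's x); 70 mm behind the board's origin and 14 mm above it. A fingertip has room below it in the gap between the rails.
- cast: Dark grey fragile fossil vertebra cast fixed on the board, not to be touched; it covers x = 0 to 60, y = -52 to 52 mm of the board and stands up to 36 mm above the board's top. Origin on the board's top face at the board's middle.
- keeper (a joint): Angle (rad) of the wooden turn button on the base's +y side: 0 = points to the base's -x, beside the fence; grows anticlockwise from above; 1.57 = points to the base's -y, straight across the board; stop at 1.62. Starts at 0 to 0.2, stays where left (about 1 N at the peg turns it). Bar 16 wide, 51 to 63 mm above the table, reaches 70 mm from its pivot; clears a seated board by 4 mm, an unseated one blocks it.
- keeper_peg (a point): Middle of the upright round peg on the keeper, 12 mm diameter and 30 mm high (63 to 93 mm above the table), 58 mm from the pivot; this point is 78 mm above the table. Push its side with the finger to turn the keeper.
- keeper_pivot (a point): Fixed upright axis of the keeper, at x = 25, y = 92 mm of the base; this point is at the level of the bar's underside (51 mm above the table).
- hammer: Bystander: claw hammer lying on the table. Origin on the table below it.
- screwdriver: Bystander: screwdriver lying on the table. Origin on the table below it.
- jar: Bystander: jar 60 mm diameter, 70 mm high, black cap, origin at the centre of its underside.
- bin: Bystander: open yellow parts bin 100 x 150 x 60 mm, origin at the centre of its underside.
Mind the look-alikes: they are no part of the job. Leave any green or pink look-alike of the board alone.

How it is judged:
On the way, in this order (a step that is already met when the one before it is completed fails the run):
1. the board has dropped into the notches and lies flat (z of board in the frame of base between 0.024 and 0.0295 m and x of board in the frame of base between 0.065 and 0.075 m and angle between board's own z axis and vertical below 0.03 rad), for 0.2 s.
2. the keeper has been turned across the seated board (all of step 1 and value of joint keeper above 1.3 rad), for 0.2 s.
At the end, for the whole second after the job is handed in: The board rests in the notches (origin within 5 mm of x = 70 in the base frame, under 29.5 mm above the table, tilt under 0.03 rad), at rest, and the keeper is turned past 1.3 rad across it (all of step 2 and linear speed of board below 0.01 m/s and velocity of joint keeper below 0.05 rad/s); the robot touches nothing.
It fails at once if the board is lifted more than 8 mm off the rails or tipped (z of board in the frame of base above 0.043 m or angle between board's own z axis and vertical above 0.2 rad).
It fails at once if the robot touches the cast (contact force between any of the fingers, the arm and cast above 0.5 N).
It fails at once if a bystander is moved more than 20 mm (distance of any of hammer, screwdriver, jar, bin from where it was at the start of the episode above 0.02 m).
It also fails if it takes over 58 s, if anything falls off the work surface, if the arm or the gripper's body presses on something with over 40 N, if the wrist force passes 120 N, or if a joint passes its speed limit or range.

## Working session

There is one attempt and no reset: what is moved stays moved. The work goes in short steps, Python scripts to look and compute and a tool call to move; the robot and the scene stay as the last step left them, time stands still between calls to the robot, and variables do not carry over. Pictures are saved under pics/ and viewed, at most 10 in all, crops included, and the job is handed in when it is done.

Besides the shell and the picture viewer there is one more tool, called after "Request:" by a JSON object that holds its "name" and its "arguments". step_arm: Moves the arm, as the interface text tells. Its arguments: {"type":"object","properties":{"motion":{"type":"array","items":{"type":"object","properties":{"x":{"type":"number"},"y":{"type":"number"},"z":{"type":"number"},"ax":{"type":"number"},"ay":{"type":"number"},"az":{"type":"number"},"grip":{"type":"number"}}}},"squeeze":{"type":"number"}},"required":["motion"]}

```bash
mkdir -p pics
cat > h.py <<'E'
import numpy as np, cv2
from rig import robot
def world(c,px,z=None):
    K=c["camera_matrix"];u,v=px
    d=np.array([(u-K[0,2])/K[0,0],-(v-K[1,2])/K[1,1],-1.0])
    R=np.array(c["rotation"]);p=np.array(c["position"])
    if z is None:
        r=c["range_z"][int(round(v)),int(round(u))]; return p+R@(d*r)
    w=R@d; return p+w*(z-p[2])/w[2]
def save(c,n): cv2.imwrite("pics/"+n,cv2.cvtColor(c["pixels"],cv2.COLOR_RGB2BGR))
E
python3 - <<'E'
from h import *
np.set_printoptions(precision=4,suppress=True)
hs=dict(base=0,home=.027,board=.035,board_rear=.049,cast=.055,keeper=.051,keeper_peg=.078,keeper_pivot=.051,hammer=0,screwdriver=0,jar=0,bin=0)
for n in("scene","top"):
    c=robot.camera(n);save(c,n+"0.png");print(n,c["position"],c["rotation"].__class__)
    for q,z in hs.items():
        try:
            for d in robot.landmark_of(q,n)[:3]: print(q,round(d["confidence"],2),np.round(d["pixel"],1),world(c,d["pixel"],z),world(c,d["pixel"]))
        except Exception as e: print(q,e)
a=cv2.imread("pics/scene0.png")
E
```

```text
scene [ 1.3086 -0.7072  0.8084] <class 'numpy.ndarray'>
base invalid index to scalar variable.
home invalid index to scalar variable.
board invalid index to scalar variable.
board_rear invalid index to scalar variable.
cast invalid index to scalar variable.
keeper it knows: base, bin, board, board_rear, cast, hammer, home, jar, keeper_peg, keeper_pivot, screwdriver
keeper_peg invalid index to scalar variable.
keeper_pivot invalid index to scalar variable.
hammer invalid index to scalar variable.
screwdriver invalid index to scalar variable.
jar invalid index to scalar variable.
top [ 0.4066 -0.0076  1.1851] <class 'numpy.ndarray'>
base invalid index to scalar variable.
home invalid index to scalar variable.
board invalid index to scalar variable.
board_rear invalid index to scalar variable.
cast invalid index to scalar variable.
keeper it knows: base, bin, board, board_rear, cast, hammer, home, jar, keeper_peg, keeper_pivot, screwdriver
keeper_peg invalid index to scalar variable.
keeper_pivot invalid index to scalar variable.
hammer invalid index to scalar variable.
screwdriver invalid index to scalar variable.
jar invalid index to scalar variable.
bin invalid index to scalar variable.
```

```bash
sed -i 's/R=np.array(c\["rotation"\])/R=cv2.Rodrigues(np.array(c["rotation"],float))[0]/' h.py
python3 - <<'E'
from h import *
np.set_printoptions(precision=4,suppress=True)
hs=dict(base=0,home=.027,board=.035,board_rear=.049,cast=.055,keeper_peg=.078,keeper_pivot=.051,hammer=0,screwdriver=0,jar=0,bin=0)
for n in("scene","top"):
    c=robot.camera(n);save(c,n+"0.png");print(n,c["position"],c["rotation"])
    for q,z in hs.items():
            for d in robot.landmark_of(q,n)[:3]: print(q,round(d["confidence"],2),np.round(d["pixel"],1),world(c,d["pixel"],z),world(c,d["pixel"]))
E
```

```text
scene [ 1.3086 -0.7072  0.8084] [0.9157 0.434  0.8028]
base 0.75 [307.5 243.4] [0.5694 0.0031 0.    ] [ 0.6213 -0.0468  0.0568]
home 0.74 [320.6 221.4] [0.5461 0.0716 0.027 ] [0.5399 0.0779 0.0206]
home 0.5 [152.3 283.9] [ 0.4752 -0.3963  0.027 ] [ 0.4602 -0.3907  0.0129]
board 0.9 [293.2 243.6] [ 0.5788 -0.0559  0.035 ] [ 0.598  -0.0731  0.0553]
board 0.79 [292.3 179.5] [0.3396 0.1493 0.035 ] [0.3246 0.1626 0.023 ]
board 0.67 [307.2 244.8] [ 0.6051 -0.0321  0.035 ] [ 0.623  -0.0493  0.0547]
board_rear 0.78 [180. 230.] [ 0.362  -0.2546  0.049 ] [ 0.3165 -0.2328  0.0125]
board_rear 0.66 [300.  165.2] [0.3066 0.2101 0.049 ] [0.2729 0.2409 0.0234]
board_rear 0.62 [277.6 250.4] [ 0.5877 -0.1144  0.049 ] [ 0.5908 -0.1169  0.0523]
cast 0.75 [292.1 237.8] [ 0.5784 -0.0596  0.055 ] [ 0.5815 -0.0624  0.0583]
cast 0.6 [155.7 222.9] [ 0.3016 -0.2911  0.055 ] [ 0.2547 -0.2717  0.0199]
cast 0.6 [292.  172.8] [0.3341 0.1526 0.055 ] [0.3167 0.1679 0.0416]
keeper_peg 0.62 [276.  212.3] [ 0.4917 -0.0402  0.078 ] [0.4059 0.0299 0.0012]
keeper_pivot 0.72 [280.7 209.4] [0.4591 0.0031 0.051 ] [ 0.4745 -0
[... 1272 characters left out ...]
417  0.0147]
cast 0.74 [209. 264.] [0.2964 0.1829 0.055 ] [0.2959 0.1837 0.05  ]
cast 0.69 [297.  154.9] [ 0.5759 -0.0438  0.055 ] [ 0.5712 -0.0428  0.0867]
cast 0.54 [384.2 275.7] [ 0.266  -0.2639  0.055 ] [ 0.2616 -0.2721  0.019 ]
keeper_peg 0.61 [298.2 187. ] [ 0.4913 -0.0457  0.078 ] [ 0.4925 -0.0462  0.0624]
keeper_pivot 0.91 [280.6 196.1] [ 0.47   -0.0012  0.051 ] [ 0.4693 -0.0012  0.0651]
hammer 0.92 [425.7 203.2] [ 0.4523 -0.3894  0.    ] [ 0.4513 -0.3816  0.0243]
screwdriver 0.87 [157.1 207.8] [0.4426 0.3332 0.    ] [ 0.4428  0.3349 -0.0058]
jar 0.71 [161.8 123.5] [0.6721 0.3218 0.    ] [0.6617 0.3089 0.0465]
bin 0.94 [432.2 143.3] [ 0.6135 -0.4093  0.    ] [ 0.6121 -0.4066  0.008 ]
```

View pics/top0.png

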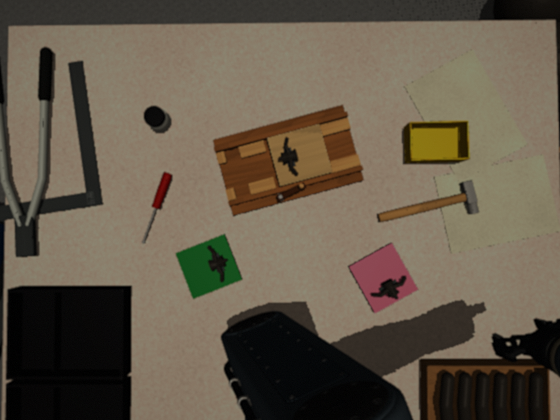

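View pics/scene0.png

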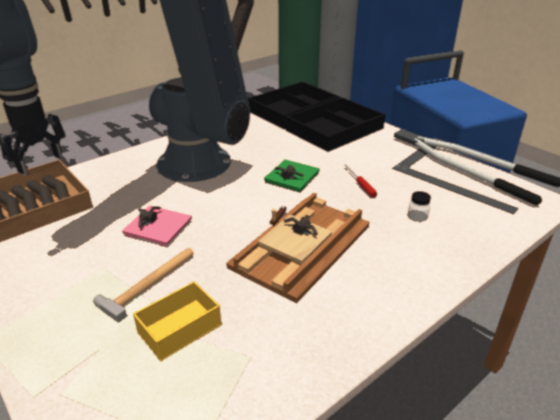

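Run:
```python
from h import *
np.set_printoptions(precision=4,suppress=True)
s=robot.read_state()
print(s["position"],s["orientation"],s["clock"],s["width"])
print(cv2.Rodrigues(np.array(s["orientation"]))[0])
c=robot.camera("top")
for q in("base","board"):
    for d in robot.cut_out(q,"top")[:3]: print(q,d["confidence"],np.round(d["bbox"]))
u=np.array([-.262,.965]);v=np.array([-.965,-.262]);O=np.array([.565,-.001])
# full cloud
H,W=c["range_z"].shape;uu,vv=np.meshgrid(np.arange(W),np.arange(H))
K=c["camera_matrix"];r=c["range_z"].astype(float)
D=np.stack([(uu-K[0,2])/K[0,0]*r,-(vv-K[1,2])/K[1,1]*r,-r],-1)
P=D@cv2.Rodrigues(np.array(c["rotation"]))[0].T+c["position"]
Q=np.stack([(P[...,:2]-O)@u,(P[...,:2]-O)@v,P[...,2]],-1)
m=(abs(Q[...,0]+20e-3)<.25)&(abs(Q[...,1])<.14)&(r>0)&(Q[...,2]>.012)
pts=P[m][:,:2].astype(np.float32)
print("base rect(mm)",cv2.minAreaRect(pts*1000), "table z",np.median(P[(abs(Q[...,1])>.14)&(abs(Q[...,1])<.18)&(abs(Q[...,0])<.1)][:,2]))
# ortho warp at z=.055, 2px/mm, x right y up in base frame
X=np.float32([[-.22,.14],[.18,.14],[.18,-.14],[-.22,-.14]])
R=cv2.Rodrigues(np.array(c["rotation"]))[0]
src=[]
for x,y in X:
    w=np.r_[O+x*u+y*v,.055];d=R.T@(w-c["position"]);src.append([K[0,2]+K[0,0]*d[0]/-d[2],K[1,2]+K[1,1]*d[1]/d[2]])
M=cv2.getPerspectiveTransform(np.float32(src),np.float32([[0,0],[800,0],[800,560],[0,560]]))
im=cv2.warpPerspective(cv2.cvtColor(c["pixels"],cv2.COLOR_RGB2BGR),M,(800,560))
im=cv2.convertScaleAbs(im,alpha=1.6)
for g in np.arange(-.2,.2,.04): x=int((g+.22)*2000);cv2.line(im,(x,0),(x,8),(255,255,255),1);cv2.putText(im,str(round(g*1000)),(x,20),0,.4,(255,255,0))
for g in np.arange(-.12,.13,.04): y=int((.14-g)*2000);cv2.line(im,(0,y),(8,y),(255,255,255),1);cv2.putText(im,str(round(g*1000)),(10,y),0,.4,(255,0,0))
cv2.imwrite("pics/warp.png",im)
```

```text
[ 0.1754 -0.4948  0.2313] [-3.096  -0.5327  0.0001] 2.4 0.9990148122072806
[[ 0.9425  0.3342 -0.0001]
 [ 0.3342 -0.9425  0.0001]
 [-0.     -0.0001 -1.    ]]
base 0.95 [215. 108. 362. 215.]
base 0.74 [379. 180. 482. 221.]
base 0.43 [143. 108. 170. 134.]
board 0.86 [174. 235. 244. 296.]
board 0.7 [349. 243. 419. 314.]
board 0.57 [267. 122. 332. 184.]
base rect(mm) ((570.9807739257812, -21.043319702148438), (210.8270721435547, 360.6080017089844), 14.90934944152832) table z 0.0008895288974659632
```

View pics/warp.png

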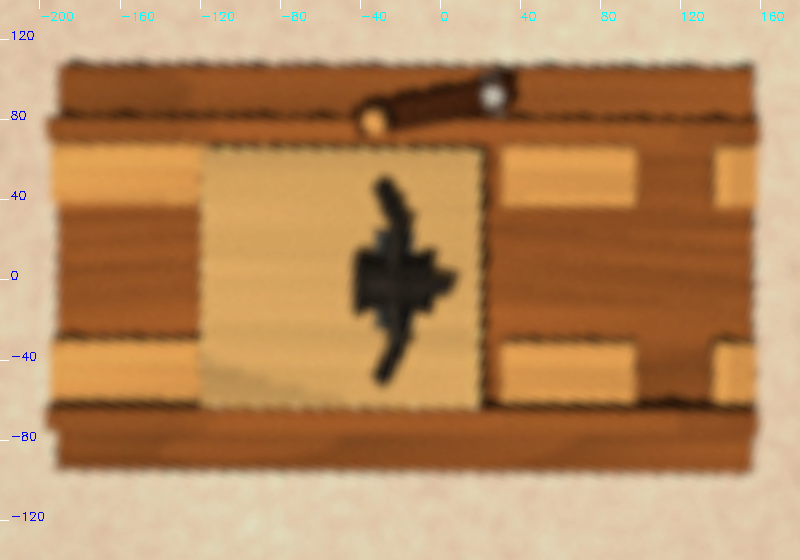

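The target is the plain plywood board on the base, at top px (297,155). The squares at (209,264) green and (384,276) pink are look-alikes. In the crop, the plywood board is between the fences. Its rear edge is at base x ≈ -120 and the keeper peg is at about (-32, 80).

Request:
{"name": "step_arm", "arguments": {"motion": [{"x": 5, "y": -1.8, "az": -8.5, "grip": 0}, {"x": 10, "y": -3.6, "az": -17, "grip": 0}, {"x": 15, "y": -5.4, "az": -25.5, "grip": 0}, {"x": 19.5, "y": -7, "az": -34, "grip": 0}, {"x": 24, "y": -8.6, "az": -42.5, "grip": 0}, {"x": 29, "y": -10.4, "az": -51, "grip": 0}, {"x": 34, "y": -12.2, "az": -59.5, "grip": 0}, {"x": 39, "y": -14, "az": -68, "grip": 0}, {"x": 44, "y": -15.8, "az": -76.5, "grip": 0}, {"x": 48, "y": -17, "az": -85.4, "grip": 0}]}}

```text
$.motion[0]: bad value
```

```bash
cat >> h.py <<'E'
O=np.array([.5658,-.0017]);a=np.radians(104.9);u=np.array([np.cos(a),np.sin(a)]);v=np.array([-u[1],u[0]])
def to(bx=None,by=None,z=None,yaw=None):
    s=robot.read_state();R=cv2.Rodrigues(np.array(s["orientation"]))[0];p=s["position"]
    b=(p[:2]-O)@np.c_[u,v]
    print("t",round(s["clock"],2),"base xy",(b*1000).round(1),"z",round(p[2]*1000,1),"yaw-baseyaw",round(np.degrees(np.arctan2(R[1,0],R[0,0])-a),2),"tilt",np.degrees(np.arccos(-R[2,2])).round(2),"F",np.round(s["ft_force"],1),"w",round(s["width"],3))
    if bx is not None:
        w=np.r_[O+bx*u+by*v,z]-p; print("shift cm",(R.T@w*100).round(2))
E
python3 -c "from h import *;to(-.150,0,.12)"
```

```text
t 2.55 base xy [-376.1  504. ] z 231.3 yaw-baseyaw -85.37 tilt 0.01 F [0.7 0.6 0.3] w 1.001
shift cm [ 52.06 -18.47  11.13]
```

Request:
{"name": "step_arm", "arguments": {"motion": [{"x": 4.5, "y": -1.6, "z": 0.0, "ax": 0.0, "ay": 0.0, "az": -8.0, "grip": 0.0}]}}

```text
clock: 2.65
position: [0.2106, -0.4669, 0.231]
orientation: [3.052, 0.741, -0.002]
ft_force: [1.4, -0.4, 0.5]
width: 0.861
gripper_force: 0.0
```

Request:
{"name": "step_arm", "arguments": {"motion": [{"x": 4.5, "y": -0.9, "z": 0, "ax": 0, "ay": 0, "az": -8, "grip": 0}, {"x": 9, "y": -1.8, "z": 0, "ax": 0, "ay": 0, "az": -16, "grip": 0}, {"x": 13.5, "y": -2.7, "z": 0, "ax": 0, "ay": 0, "az": -24, "grip": 0}, {"x": 18, "y": -3.6, "z": 0, "ax": 0, "ay": 0, "az": -32, "grip": 0}, {"x": 22.5, "y": -4.5, "z": 0, "ax": 0, "ay": 0, "az": -40, "grip": 0}, {"x": 27, "y": -5.4, "z": 0, "ax": 0, "ay": 0, "az": -48, "grip": 0}, {"x": 31.5, "y": -6.3, "z": 0, "ax": 0, "ay": 0, "az": -56, "grip": 0}, {"x": 36, "y": -7.2, "z": 0, "ax": 0, "ay": 0, "az": -64, "grip": 0}, {"x": 40.5, "y": -8.1, "z": 0, "ax": 0, "ay": 0, "az": -72, "grip": 0}, {"x": 45, "y": -9, "z": 0, "ax": 0, "ay": 0, "az": -77.4, "grip": 0}]}}

```text
clock: 3.65
position: [0.5713, -0.1753, 0.2314]
orientation: [1.907, 2.496, 0.0]
ft_force: [-0.8, -0.8, 0.3]
width: -0.001
gripper_force: 0.0
```

```bash
python3 -c "from h import *;to(-.150,0,.12)"
```

```text
t 3.65 base xy [-169.2   39.3] z 231.4 yaw-baseyaw 0.35 tilt 0.01 F [-0.8 -0.8  0.3] w -0.001
shift cm [ 1.9   3.94 11.14]
```

Request:
{"name": "step_arm", "arguments": {"motion": [{"x": 1, "y": 2, "z": 4, "ax": 0, "ay": 0, "az": 0, "grip": 0}, {"x": 1.9, "y": 4, "z": 8, "ax": 0, "ay": 0, "az": 0, "grip": 0}, {"x": 1.9, "y": 4, "z": 11.2, "ax": 0, "ay": 0, "az": 0, "grip": 0}, {"x": 1.9, "y": 4, "z": 11.2, "ax": 0, "ay": 0, "az": 0, "grip": 0}, {"x": 1.9, "y": 4, "z": 11.2, "ax": 0, "ay": 0, "az": 0, "grip": 0}]}}

```text
clock: 4.15
position: [0.6035, -0.1483, 0.1197]
orientation: [-1.914, -2.49, 0.001]
ft_force: [-0.7, -0.3, -0.7]
width: 0.002
gripper_force: 0.0
```

```bash
python3 -c "
from h import *
to(-.150,0,.03)
c=robot.camera('scene');b=cv2.cvtColor(c['pixels'],cv2.COLOR_RGB2BGR)[110:320,180:420];cv2.imwrite('pics/s1.png',cv2.resize(b,None,fx=3,fy=2.8)[:,:720])"
```

```text
t 4.15 base xy [-151.4    1.2] z 119.7 yaw-baseyaw 0.02 tilt 0.05 F [-0.7 -0.3 -0.7] w 0.002
shift cm [0.13 0.13 8.97]
```

View pics/s1.png

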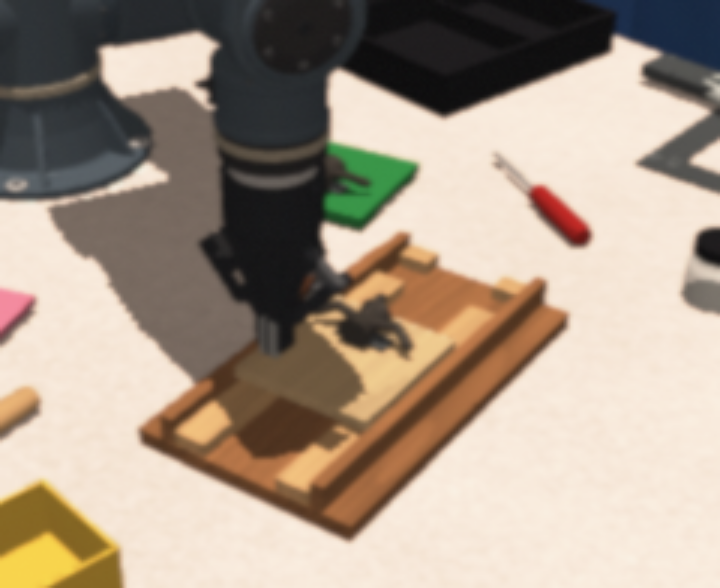

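The gripper hovers at crop px (270,345), and straight below it is the gap behind the board. Lowering next.

Request:
{"name": "step_arm", "arguments": {"motion": [{"x": 0, "y": 0.1, "z": 3, "ax": 0, "ay": 0, "az": 0, "grip": 0}, {"x": 0, "y": 0.1, "z": 6, "ax": 0, "ay": 0, "az": 0, "grip": 0}, {"x": 0, "y": 0.1, "z": 8, "ax": 0, "ay": 0, "az": 0, "grip": 0}, {"x": 0, "y": 0.1, "z": 8.9, "ax": 0, "ay": 0, "az": 0, "grip": 0}, {"x": 0, "y": 0.1, "z": 8.9, "ax": 0, "ay": 0, "az": 0, "grip": 0}]}}

```text
clock: 4.7
position: [0.6049, -0.1484, 0.0311]
orientation: [1.915, 2.49, 0.001]
ft_force: [-0.9, -0.0, 1.1]
width: -0.002
gripper_force: 0.0
```

Request:
{"name": "step_arm", "arguments": {"motion": [{"x": 0.8, "y": 0, "z": 0, "ax": 0, "ay": 0, "az": 0, "grip": 0}, {"x": 1.6, "y": 0, "z": 0, "ax": 0, "ay": 0, "az": 0, "grip": 0}, {"x": 2.1, "y": 0, "z": 0, "ax": 0, "ay": 0, "az": 0, "grip": 0}, {"x": 2.6, "y": 0, "z": 0, "ax": 0, "ay": 0, "az": 0, "grip": 0}, {"x": 3.1, "y": 0, "z": 0, "ax": 0, "ay": 0, "az": 0, "grip": 0}, {"x": 3.6, "y": 0, "z": 0, "ax": 0, "ay": 0, "az": 0, "grip": 0}, {"x": 4.1, "y": 0, "z": 0, "ax": 0, "ay": 0, "az": 0, "grip": 0}]}}

```text
clock: 5.4
position: [0.5955, -0.1089, 0.0317]
orientation: [1.912, 2.488, 0.0]
ft_force: [1.6, -5.7, 3.7]
width: 0.001
gripper_force: 3.1
```

```bash
python3 -c "
from h import *
to(-.0145,0,.03)"
```

```text
t 5.4 base xy [-111.3   -1.1] z 31.7 yaw-baseyaw 0.01 tilt 0.23 F [ 1.6 -5.7  3.7] w 0.001
shift cm [ 9.68 -0.11  0.14]
```

Request:
{"name": "step_arm", "arguments": {"motion": [{"x": 0.8, "y": 0, "z": 0, "ax": 0, "ay": 0, "az": 0, "grip": 0}, {"x": 1.6, "y": 0, "z": 0, "ax": 0, "ay": 0, "az": 0, "grip": 0}, {"x": 2.4, "y": 0, "z": 0, "ax": 0, "ay": 0, "az": 0, "grip": 0}, {"x": 3.2, "y": 0, "z": 0, "ax": 0, "ay": 0, "az": 0, "grip": 0}, {"x": 4, "y": 0, "z": 0, "ax": 0, "ay": 0, "az": 0, "grip": 0}, {"x": 4.8, "y": 0, "z": 0, "ax": 0, "ay": 0, "az": 0, "grip": 0}, {"x": 5.6, "y": 0, "z": 0, "ax": 0, "ay": 0, "az": 0, "grip": 0}, {"x": 6.4, "y": 0, "z": 0, "ax": 0, "ay": 0, "az": 0, "grip": 0}, {"x": 7.2, "y": 0, "z": 0, "ax": 0, "ay": 0, "az": 0, "grip": 0}, {"x": 7.6, "y": 0, "z": 0, "ax": 0, "ay": 0, "az": 0, "grip": 0}]}}

```text
clock: 6.4
position: [0.5757, -0.035, 0.0317]
orientation: [1.912, 2.488, 0.001]
ft_force: [1.6, -6.6, 4.5]
width: 0.003
gripper_force: 3.4
```

```bash
python3 -c "
from h import *
to(-.0145,0,.03)
c=robot.camera('scene');b=cv2.cvtColor(c['pixels'],cv2.COLOR_RGB2BGR)[170:310,215:395];cv2.imwrite('pics/s2.png',cv2.resize(b,None,fx=4,fy=4))"
```

```text
t 6.4 base xy [-34.7  -1. ] z 31.7 yaw-baseyaw 0.03 tilt 0.2 F [ 1.6 -6.6  4.5] w 0.003
shift cm [ 2.02 -0.1   0.16]
```

View pics/s2.png

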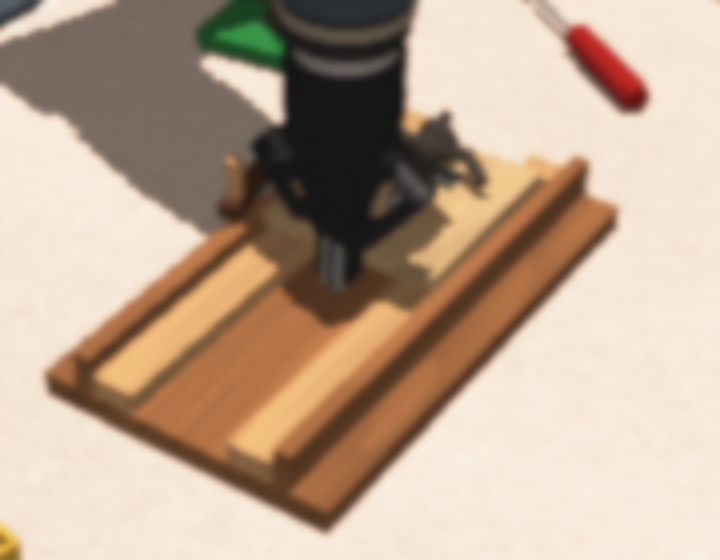

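The board is sliding straight. The fingertip, at crop px (335,275), is behind its rear edge. Next come slow, small pushes.

Request:
{"name": "step_arm", "arguments": {"motion": [{"x": 0.3, "y": 0, "z": 0, "ax": 0, "ay": 0, "az": 0, "grip": 0}, {"x": 0.6, "y": 0, "z": 0, "ax": 0, "ay": 0, "az": 0, "grip": 0}, {"x": 0.9, "y": 0, "z": 0, "ax": 0, "ay": 0, "az": 0, "grip": 0}, {"x": 1.2, "y": 0, "z": 0, "ax": 0, "ay": 0, "az": 0, "grip": 0}, {"x": 1.5, "y": 0, "z": 0, "ax": 0, "ay": 0, "az": 0, "grip": 0}, {"x": 1.7, "y": 0, "z": 0, "ax": 0, "ay": 0, "az": 0, "grip": 0}, {"x": 1.9, "y": 0, "z": 0, "ax": 0, "ay": 0, "az": 0, "grip": 0}]}}

```text
clock: 7.15
position: [0.571, -0.0173, 0.0315]
orientation: [1.913, 2.488, 0.001]
ft_force: [2.7, -7.4, 5.3]
width: -0.001
gripper_force: 3.7
```

```bash
python3 -c "
from h import *
to()
c=robot.camera('scene')
for n in('scene','top'):
    c=robot.camera(n)
    H,W=c['range_z'].shape;uu,vv=np.meshgrid(np.arange(W),np.arange(H));K=c['camera_matrix'];r=c['range_z'].astype(float)
    D=np.stack([(uu-K[0,2])/K[0,0]*r,-(vv-K[1,2])/K[1,1]*r,-r],-1)
    P=D@cv2.Rodrigues(np.array(c['rotation']))[0].T+c['position'];q=(P[...,:2]-O)@np.c_[u,v]
    for lo,hi in((-55,-40),(40,55)):
      for x0 in range(50,150,15):
        m=(q[...,0]>x0/1e3)&(q[...,0]<(x0+15)/1e3)&(q[...,1]>lo/1e3)&(q[...,1]<hi/1e3)&(r>0)
        print(n,lo,x0,m.sum(),(np.median(P[m][:,2])*1000).round(1) if m.any() else '')
"
```

```text
t 7.15 base xy [-16.4  -1. ] z 31.5 yaw-baseyaw 0.0 tilt 0.2 F [ 2.7 -7.4  5.3] w -0.001
scene -55 50 21 56.0
scene -55 65 19 56.5
scene -55 80 35 66.0
scene -55 95 17 56.5
scene -55 110 19 55.9
scene -55 125 14 55.3
scene -55 140 0 
scene 40 50 0 
scene 40 65 0 
scene 40 80 0 
scene 40 95 0 
scene 40 110 0 
scene 40 125 1 56.0
scene 40 140 0 
top -55 50 6 55.7
top -55 65 33 54.3
top -55 80 29 57.0
top -55 95 31 54.5
top -55 110 35 55.0
top -55 125 29 53.5
top -55 140 32 34.2
top 40 50 12 549.7
top 40 65 0 
top 40 80 0 
top 40 95 0 
top 40 110 26 55.1
top 40 125 28 52.8
top 40 140 34 34.0
```

Still up on the rails (top at 55 mm), front edge near x ≈ 135. Continuing.

Request:
{"name": "step_arm", "arguments": {"motion": [{"x": 0.2, "y": 0, "z": 0, "ax": 0, "ay": 0, "az": 0, "grip": 0}, {"x": 0.4, "y": 0, "z": 0, "ax": 0, "ay": 0, "az": 0, "grip": 0}, {"x": 0.5, "y": 0, "z": 0, "ax": 0, "ay": 0, "az": 0, "grip": 0}, {"x": 0.5, "y": 0, "z": 0, "ax": 0, "ay": 0, "az": 0, "grip": 0}]}}

```text
clock: 7.7
position: [0.5688, -0.0119, 0.0308]
orientation: [1.913, 2.49, -0.0]
ft_force: [1.7, -5.2, 4.7]
width: -0.002
gripper_force: 2.4
```

```bash
cat >> h.py <<'E'
def tops():
    to()
    for n in('scene','top'):
        c=robot.camera(n)
        H,W=c['range_z'].shape;uu,vv=np.meshgrid(np.arange(W),np.arange(H));K=c['camera_matrix'];r=c['range_z'].astype(float)
        D=np.stack([(uu-K[0,2])/K[0,0]*r,-(vv-K[1,2])/K[1,1]*r,-r],-1)
        P=D@cv2.Rodrigues(np.array(c['rotation']))[0].T+c['position'];q=(P[...,:2]-O)@np.c_[u,v]
        for lo,hi in((-62,-40),(40,62)):
          o=[]
          for x0 in (5,20,35,50,110,125,140):
            m=(q[...,0]>x0/1e3)&(q[...,0]<(x0+12)/1e3)&(q[...,1]>lo/1e3)&(q[...,1]<hi/1e3)&(r>0)&(P[...,2]<.1)
            o.append((x0,int(m.sum()),float((np.median(P[m][:,2])*1000).round(1)) if m.any() else None))
          print(n,lo,o)
E
python3 -c "
from h import *
tops()"
```

```text
t 7.7 base xy [-10.6  -0.2] z 30.8 yaw-baseyaw 0.03 tilt 0.07 F [ 1.7 -5.2  4.7] w -0.002
scene -62 [(5, 29, 47.6), (20, 22, 48.8), (35, 23, 48.7), (50, 21, 48.9), (110, 22, 47.9), (125, 19, 48.1), (140, 5, 47.5)]
scene 40 [(5, 19, 47.9), (20, 1, 47.3), (35, 1, 48.5), (50, 0, None), (110, 0, None), (125, 0, None), (140, 0, None)]
top -62 [(5, 0, None), (20, 0, None), (35, 0, None), (50, 0, None), (110, 38, 46.0), (125, 39, 45.5), (140, 35, 34.1)]
top 40 [(5, 0, None), (20, 0, None), (35, 0, None), (50, 0, None), (110, 2, 47.8), (125, 29, 46.9), (140, 35, 35.2)]
```

Dropped: the top is at 47 mm front and rear. Backing off and lifting, then measuring the peg.

Request:
{"name": "step_arm", "arguments": {"motion": [{"x": -1, "y": 0, "z": 0, "ax": 0, "ay": 0, "az": 0, "grip": 0}, {"x": -3, "y": 0, "z": 0, "ax": 0, "ay": 0, "az": 0, "grip": 0}, {"x": -5, "y": 0, "z": 0, "ax": 0, "ay": 0, "az": 0, "grip": 0}, {"x": -6, "y": 0, "z": -3, "ax": 0, "ay": 0, "az": 0, "grip": 0}, {"x": -8, "y": 0, "z": -7, "ax": 0, "ay": 0, "az": 0, "grip": 0}, {"x": -10, "y": 0, "z": -11, "ax": 0, "ay": 0, "az": 0, "grip": 0}, {"x": -12, "y": 0, "z": -15, "ax": 0, "ay": 0, "az": 0, "grip": 0}, {"x": -14, "y": 0, "z": -17, "ax": 0, "ay": 0, "az": 0, "grip": 0}, {"x": -16, "y": 0, "z": -17, "ax": 0, "ay": 0, "az": 0, "grip": 0}, {"x": -16, "y": 0, "z": -17, "ax": 0, "ay": 0, "az": 0, "grip": 0}]}}

```text
clock: 8.8
position: [0.6098, -0.1685, 0.1995]
orientation: [-1.916, -2.489, -0.0]
ft_force: [0.7, -0.5, 0.0]
width: 0.002
gripper_force: 0.0
```

Run:
```python
from h import *
tops()
B=np.c_[u,v]
for n in("scene","top"):
    c=robot.camera(n)
    for q,z in(("keeper_peg",.078),("keeper_pivot",.051),("board",.027),("board_rear",.041)):
        for d in robot.landmark_of(q,n)[:3]: print(n,q,round(d["confidence"],2),np.round(d["pixel"],1),((world(c,d["pixel"],z)[:2]-O)@B*1000).round(1))
    K=c["camera_matrix"];R=cv2.Rodrigues(np.array(c["rotation"]))[0]
    # ortho warp at z=.093 (peg top), 4px/mm
    src=[]
    for x,y in [[-.08,.13],[.10,.13],[.10,-.01],[-.08,-.01]]:
        w=np.r_[O+x*u+y*v,.093];d=R.T@(w-c["position"]);src.append([K[0,2]+K[0,0]*d[0]/-d[2],K[1,2]+K[1,1]*d[1]/d[2]])
    M=cv2.getPerspectiveTransform(np.float32(src),np.float32([[0,0],[540,0],[540,420],[0,420]]))
    im=cv2.convertScaleAbs(cv2.warpPerspective(cv2.cvtColor(c["pixels"],cv2.COLOR_RGB2BGR),M,(540,420)),alpha=1.4)
    if n=="scene": a0=im
cv2.imwrite("pics/peg.png",cv2.resize(np.hstack([a0,im]),(800,311)))
```

```text
t 8.8 base xy [-172.5    0.3] z 199.5 yaw-baseyaw -0.08 tilt 0.03 F [ 0.7 -0.5  0. ] w 0.002
scene -62 [(5, 25, 48.6), (20, 22, 47.8), (35, 25, 48.6), (50, 23, 48.0), (110, 19, 48.0), (125, 24, 47.8), (140, 5, 48.3)]
scene 40 [(5, 29, 47.7), (20, 21, 48.7), (35, 18, 48.4), (50, 19, 48.4), (110, 5, 47.9), (125, 6, 49.7), (140, 2, 48.3)]
top -62 [(5, 37, 46.5), (20, 40, 47.0), (35, 38, 46.5), (50, 38, 46.4), (110, 37, 46.7), (125, 39, 45.6), (140, 34, 34.4)]
top 40 [(5, 39, 46.8), (20, 40, 46.8), (35, 40, 46.4), (50, 39, 47.6), (110, 39, 46.7), (125, 37, 46.9), (140, 36, 34.8)]
scene keeper_peg 0.72 [275.7 213. ] [-21.2  80.3]
scene keeper_pivot 0.83 [282.4 210.2] [31.6 95.9]
scene keeper_pivot 0.58 [274.6 214.7] [  2.  100.8]
scene board 0.86 [320.6 220.6] [79.1  2.2]
scene board 0.72 [292.4 177.3] [226.5 194.4]
scene board 0.65 [154.2 226.5] [-200.9  352.9]
scene board_rear 0.97 [303.9 165. ] [291.6 194.3]
scene board_rear 0.87 [183.4 228.9] [-176.2  266.5]
scene board_rear 0.68 [307.5 228.5] [12.   2.1]
top keeper_peg 0.68 [299.2 185.3] [-26.9  79.8]
top keeper_peg 0.19 [253.2 166.1] [72.4  2.6]
top keeper_pivot 0.74 [280.8 198.9] [26.5 99.5]
top board 0.86 [207.6 267. ] [258.5 221. ]
top board 0.77 [253.9 164.9] [71.5 -7.1]
top board_rear 0.87 [183.8 276. ] [321.5 226.6]
top board_rear 0.57 [279.1 158.8] [ 3.4 -3.3]
```

View pics/peg.png

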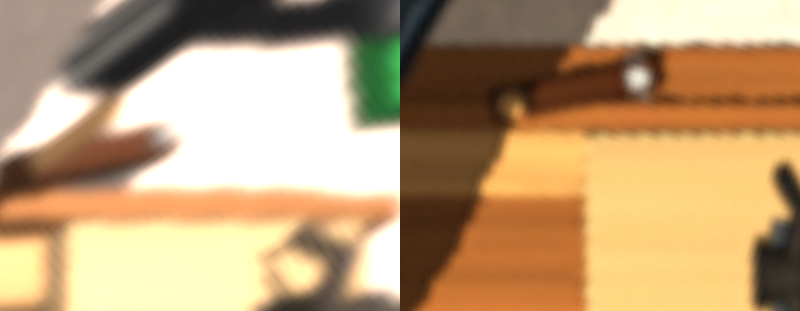

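Seated flush. The peg is at base (-32, 82), from right-panel px (512,105) and left-panel px (113,100). I'll rotate the tool 40° so its wide face pushes the peg along the chord.

Request:
{"name": "step_arm", "arguments": {"motion": [{"x": 3, "y": -2.5, "z": 1, "ax": 0, "ay": 0, "az": 8, "grip": 0}, {"x": 6, "y": -5, "z": 2, "ax": 0, "ay": 0, "az": 16, "grip": 0}, {"x": 9, "y": -7.5, "z": 3, "ax": 0, "ay": 0, "az": 24, "grip": 0}, {"x": 11.4, "y": -9.6, "z": 5, "ax": 0, "ay": 0, "az": 32, "grip": 0}, {"x": 11.4, "y": -9.6, "z": 5, "ax": 0, "ay": 0, "az": 40.5, "grip": 0}, {"x": 11.4, "y": -9.6, "z": 5, "ax": 0, "ay": 0, "az": 40.5, "grip": 0}, {"x": 11.4, "y": -9.6, "z": 5, "ax": 0, "ay": 0, "az": 40.5, "grip": 0}]}}

```text
clock: 10.1
position: [0.4884, -0.081, 0.1509]
orientation: [2.653, 1.68, 0.002]
ft_force: [0.5, -0.1, 1.2]
width: 0.006
gripper_force: 0.0
```

```bash
python3 -c "
from h import *
to(-.0585,.096,.072)"
```

```text
t 10.1 base xy [-56.8  95.2] z 150.9 yaw-baseyaw -40.21 tilt 0.09 F [ 0.5 -0.1  1.2] w 0.006
shift cm [-0.19  0.04  7.89]
```

Request:
{"name": "step_arm", "arguments": {"motion": [{"x": -0.2, "y": 0, "z": 3, "ax": 0, "ay": 0, "az": 0, "grip": 0}, {"x": -0.2, "y": 0, "z": 6, "ax": 0, "ay": 0, "az": 0, "grip": 0}, {"x": -0.2, "y": 0, "z": 7.8, "ax": 0, "ay": 0, "az": 0, "grip": 0}, {"x": -0.2, "y": 0, "z": 7.8, "ax": 0, "ay": 0, "az": 0, "grip": 0}]}}

```text
clock: 10.5
position: [0.486, -0.0829, 0.0705]
orientation: [-2.654, -1.677, 0.004]
ft_force: [-0.7, -0.0, -0.0]
width: 0.002
gripper_force: 0.0
```

Request:
{"name": "step_arm", "arguments": {"motion": [{"x": 0.6, "y": 0, "z": 0, "ax": 0, "ay": 0, "az": 0, "grip": 0}, {"x": 1.2, "y": 0, "z": 0, "ax": 0, "ay": 0, "az": 0, "grip": 0}, {"x": 1.7, "y": 0, "z": 0, "ax": 0, "ay": 0, "az": 0, "grip": 0}, {"x": 2.2, "y": 0, "z": 0, "ax": 0, "ay": 0, "az": 0, "grip": 0}, {"x": 2.7, "y": 0, "z": 0, "ax": 0, "ay": 0, "az": 0, "grip": 0}, {"x": 3.2, "y": 0, "z": 0, "ax": 0, "ay": 0, "az": 0, "grip": 0}]}}

```text
clock: 11.1
position: [0.501, -0.0533, 0.0728]
orientation: [2.657, 1.675, 0.001]
ft_force: [0.4, -1.3, 0.0]
width: -0.003
gripper_force: 0.7
```

```bash
python3 -c "
from h import *
to(.0053,.0416,.072)
c=robot.camera('scene');b=cv2.cvtColor(c['pixels'],cv2.COLOR_RGB2BGR)[150:290,215:395];cv2.imwrite('pics/s3.png',cv2.resize(b,None,fx=4,fy=4))"
```

```text
t 11.1 base xy [-33.2  75.9] z 72.8 yaw-baseyaw -40.45 tilt 0.05 F [ 0.4 -1.3  0. ] w -0.003
shift cm [5.16 0.11 0.09]
```

View pics/s3.png

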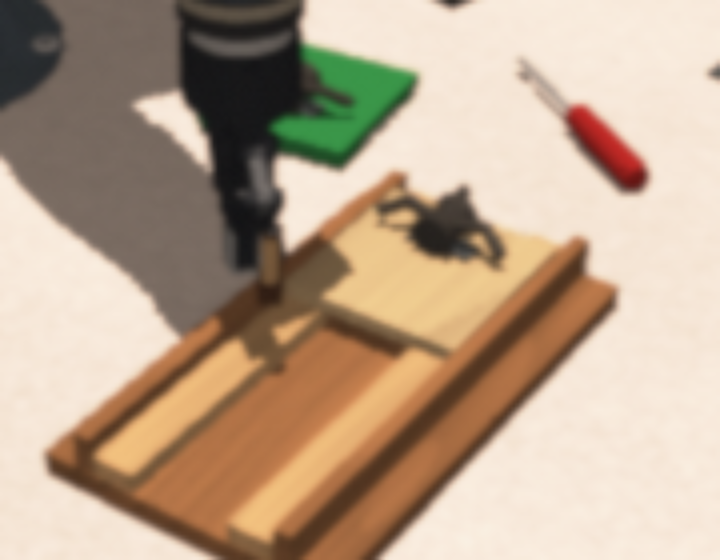

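The finger, at crop px (240,245), touches the peg at (268,255), and the keeper is turning. Continuing along the chord.

Request:
{"name": "step_arm", "arguments": {"motion": [{"x": 0.5, "y": 0, "z": 0, "ax": 0, "ay": 0, "az": 0, "grip": 0}, {"x": 1, "y": 0, "z": 0, "ax": 0, "ay": 0, "az": 0, "grip": 0}, {"x": 1.5, "y": 0, "z": 0, "ax": 0, "ay": 0, "az": 0, "grip": 0}, {"x": 2, "y": 0, "z": 0, "ax": 0, "ay": 0, "az": 0, "grip": 0}, {"x": 2.5, "y": 0, "z": 0, "ax": 0, "ay": 0, "az": 0, "grip": 0}, {"x": 3, "y": 0, "z": 0, "ax": 0, "ay": 0, "az": 0, "grip": 0}, {"x": 3.5, "y": 0, "z": 0, "ax": 0, "ay": 0, "az": 0, "grip": 0}, {"x": 4, "y": 0, "z": 0, "ax": 0, "ay": 0, "az": 0, "grip": 0}, {"x": 4.4, "y": 0, "z": 0, "ax": 0, "ay": 0, "az": 0, "grip": 0}, {"x": 4.7, "y": 0, "z": 0, "ax": 0, "ay": 0, "az": 0, "grip": 0}]}}

```text
clock: 12.15
position: [0.5207, -0.0111, 0.0722]
orientation: [-2.658, -1.675, 0.001]
ft_force: [-2.2, -2.1, -0.2]
width: 0.003
gripper_force: 0.9
```

Request:
{"name": "step_arm", "arguments": {"motion": [{"x": 0.1, "y": 0, "z": 0, "ax": 0, "ay": 0, "az": 0, "grip": 0}, {"x": 0.2, "y": 0, "z": 0, "ax": 0, "ay": 0, "az": 0, "grip": 0}, {"x": 0.2, "y": 0, "z": 0, "ax": 0, "ay": 0, "az": 0, "grip": 0}]}}

```text
clock: 12.45
position: [0.5216, -0.0096, 0.0723]
orientation: [-2.658, -1.675, -0.0]
ft_force: [-0.3, -0.3, -0.1]
width: -0.003
gripper_force: 0.5
```

```bash
python3 -c "
from h import *
to(.0053,.0416,.072)
c=robot.camera('scene');b=cv2.cvtColor(c['pixels'],cv2.COLOR_RGB2BGR)[150:290,215:395];cv2.imwrite('pics/s4.png',cv2.resize(b,None,fx=4,fy=4))"
```

```text
t 12.45 base xy [ 3.7 44.7] z 72.3 yaw-baseyaw -40.48 tilt 0.01 F [-0.3 -0.3 -0.1] w -0.003
shift cm [0.32 0.13 0.03]
```

View pics/s4.png

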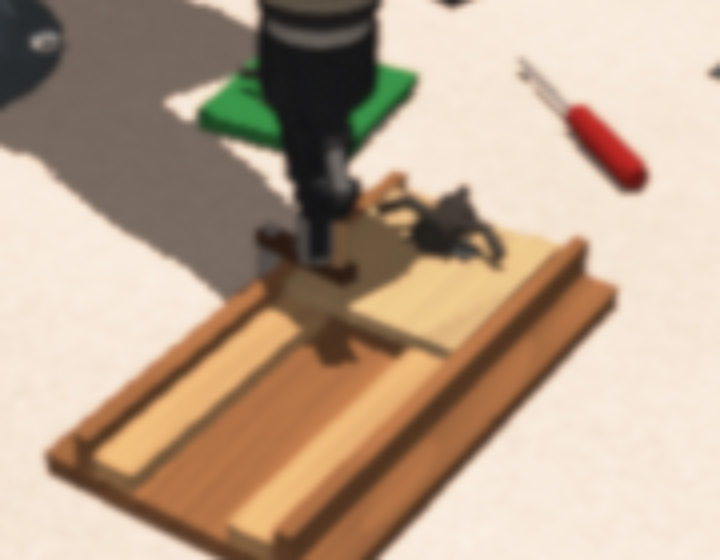

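The keeper, at crop px (265,240) to (345,275), is nearly across, at about 1.44 rad. I'll push 4 mm more, then back away and lift.

Request:
{"name": "step_arm", "arguments": {"motion": [{"x": 0.2, "y": 0, "z": 0, "ax": 0, "ay": 0, "az": 0, "grip": 0}, {"x": 0.4, "y": 0, "z": 0, "ax": 0, "ay": 0, "az": 0, "grip": 0}, {"x": 0.4, "y": 0, "z": 0, "ax": 0, "ay": 0, "az": 0, "grip": 0}, {"x": -0.6, "y": 0, "z": 0, "ax": 0, "ay": 0, "az": 0, "grip": 0}, {"x": -2, "y": 0, "z": 0, "ax": 0, "ay": 0, "az": 0, "grip": 0}, {"x": -2.5, "y": 0, "z": -3, "ax": 0, "ay": 0, "az": 0, "grip": 0}, {"x": -3.5, "y": 0, "z": -7, "ax": 0, "ay": 0, "az": 0, "grip": 0}, {"x": -6, "y": 0, "z": -11, "ax": 0, "ay": 0, "az": 0, "grip": 0}, {"x": -10, "y": 0, "z": -13, "ax": 0, "ay": 0, "az": 0, "grip": 0}, {"x": -14, "y": 0, "z": -13, "ax": 0, "ay": 0, "az": 0, "grip": 0}]}}

```text
clock: 13.5
position: [0.4619, -0.138, 0.2057]
orientation: [2.653, 1.673, 0.007]
ft_force: [1.2, 0.0, 0.3]
width: 0.0
gripper_force: 0.0
```

Request:
{"name": "step_arm", "arguments": {"motion": [{"x": -4, "y": 0, "z": 0, "ax": 0, "ay": 0, "az": 0, "grip": 0}, {"x": -6, "y": 0, "z": 0, "ax": 0, "ay": 0, "az": 0, "grip": 0}, {"x": -6, "y": 0, "z": 0, "ax": 0, "ay": 0, "az": 0, "grip": 0}, {"x": -6, "y": 0, "z": 0, "ax": 0, "ay": 0, "az": 0, "grip": 0}]}}

```text
clock: 13.9
position: [0.4349, -0.1907, 0.2024]
orientation: [2.659, 1.672, 0.001]
ft_force: [0.4, 0.9, 0.5]
width: -0.002
gripper_force: 0.0
```

```bash
python3 -c "
from h import *
tops()
c=robot.camera('top');b=cv2.cvtColor(c['pixels'],cv2.COLOR_RGB2BGR)[95:225,200:380];cv2.imwrite('pics/t4.png',cv2.convertScaleAbs(cv2.resize(b,None,fx=4,fy=4),alpha=1.5))"
```

```text
t 13.9 base xy [-149.   175.1] z 202.4 yaw-baseyaw -40.59 tilt 0.03 F [0.4 0.9 0.5] w -0.002
scene -62 [(5, 31, 48.0), (20, 25, 48.0), (35, 20, 48.3), (50, 21, 48.6), (110, 20, 48.4), (125, 20, 48.6), (140, 6, 47.8)]
scene 40 [(5, 28, 48.7), (20, 37, 61.3), (35, 0, None), (50, 4, 48.7), (110, 4, 48.4), (125, 6, 49.7), (140, 3, 46.8)]
top -62 [(5, 37, 46.7), (20, 37, 46.1), (35, 39, 47.2), (50, 38, 46.6), (110, 36, 46.3), (125, 39, 46.4), (140, 34, 34.7)]
top 40 [(5, 39, 46.5), (20, 43, 62.1), (35, 38, 46.4), (50, 38, 46.0), (110, 37, 46.9), (125, 41, 47.0), (140, 33, 35.0)]
```

View pics/t4.png

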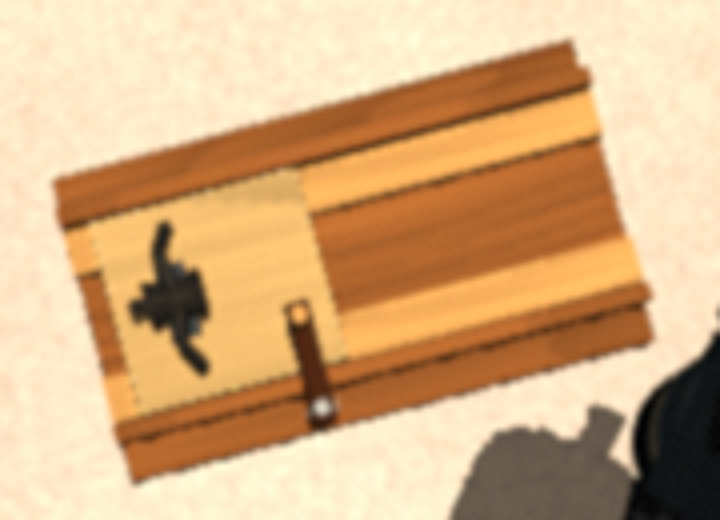

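The board is seated and the keeper lies straight across it, from pivot px (320,408) to peg (298,313). The arm is clear of everything.

```bash
python3 -c "
from rig import robot
print(robot.finish_job())"
```

```text
the job is handed in; nothing more can be done
None
```

I handed the job in at about 14 s on the robot clock: the board sits flush in its notches, the keeper lies straight across it at about 1.5 rad, and the arm is clear of everything; the hand-in returned no verdict.

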